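Open the flush blast gate and plug in the hose adapter

ROBOT

A 6-joint arm with a two-finger parallel gripper is mounted at the origin on the work surface. World frame = base frame: x ahead of the robot, y to its left, z up, the work surface at z = 0. Lengths are in mm, angles in rad, forces in N, time in s.
With the tool pointing down it reaches from about 275 to 750 mm from the base axis. Payload 10.2 kg.
Tool frame: the origin (TCP) lies midway between the tips of the shut fingers; the grasp point (between the pads) lies behind it (robot.pinch_z is the y of the grasp point in the tool frame, in mm); y points along the fingers, z is the direction in which the jaws open and shut, and the axes are right-handed (so a half turn about y gives the same grasp; the last joint's range is limited). The gripper opens to 85 mm and grips with 20 to 120 N. Pads are 22 mm wide; open, the fingers measure 114 mm over their backs; the gripper's body (76 mm by 85 mm) begins 54 mm behind the grasp point. The pads swing forward as they close: fully open they stand 13 mm farther back than shut.
Start: joints at [-1.489, 0.313, 1.498, -0, 1.331, -0.223], TCP at [157.541, -500.811, 231.294] pointing down, gripper open.
Joint ranges: [-2.94, 2.94], [-0.97, 2.17], [0.19, 2.56], [-1.23, 4.37], [0.02, 3.11], [-2.88, 2.88]. Speed limits (rad/s): [2.39, 2.39, 3.01, 3.14, 3.14, 3.14].

INTERFACE

Orientations are given as a unit quaternion [x, y, z, w].
In Python, from station import robot gives the robot as it stands.
- The arm moves only by the tool step_arm, never from a script. Its argument "targets" is a list of rows, each a list of 2 entries, a list of its own where there are three numbers: the shift along the world's x, y, z in units of 40 mm (1.0 is 40 mm), then the turn, a rotation vector about the world's x, y, z in units of 5 degrees (1.0 is 5 degrees). A call has 1 to 20 rows; each row shifts and turns the commanded pose from where the row before left it; what a row does not reach is not made up. A row lasts 1/12 s, in which the tool goes at most 41.7 mm and 7.16 degrees, less where a joint would pass 70% of its speed; a pose out of reach is approached as far as the arm can. A call is refused whole if a number of a shift passes 1 or a number of a turn 1, either way. A call with a gripper value outside its range is refused whole. "jaw" is the finger opening in mm, from 0 to 85.4, set as the call begins (left out, the last holds). The fingers move at their own pace and stop on an object; the grip force is fixed at half the most. Time passes only in rows, so rows that do not move let the fingers close. It gives the time, the measured TCP pose, the force and the opening at its end, in the units of the state.
- robot.get_state(): the state, without advancing time (a new reading comes with each control period).
- robot.get_image(name): name is "side" or "top" or "wrist"; returns a dict with "frame" (400x640x3 uint8, blue, green, red), "mtx" (3x3 intrinsics, pixels), "eye" and "rotation" of the camera in the world; the wrist camera has in their place "tool_from_camera" (4x4, takes a point from camera to tool coordinates, whose origin is the TCP and whose axes are the tool frame's). Camera axes: x right, y down, z forward; pixel columns grow to the right and rows downward; lengths in mm; the calibration is good to about 2 mm. A picture is of the moment at which its call begins: read the wrist's pose just before it. There is no depth.
- robot.close_job(): hands the job in, once; it reports no verdict.
Trained networks look in the newest picture that a camera, given by its name, has taken for a name from the list of things; names that differ only in an ending like _2 or _b are one class to them, and where a whole thing is asked for, a point or a joint stands for the part that bears it (a point fixed in the world has none). Each returns a list of dicts, best first, with "score" (0 to 1); they miss things now and then, are a little off and sometimes report something else, mostly with a low value. They report only what shows in the picture. A call takes as long as a camera call. They do not tell look-alikes from the thing itself.
- robot.boxes_of(name, camera): "extent" ([left, top, right, bottom] in pixels, round what is visible of it).
- robot.masks_of(name, camera): "mask" (400x640 bool, what is visible of it) and "extent" ([left, top, right, bottom] in pixels, round what is visible of it).
- robot.tip_of(name, camera): "at" ([column, row] in pixels: a listed point, or the origin of a listed thing).
The state is a dict: "time_s": time; "joint_pos": joint angles; "joint_velocities": joint speeds; "joint_torque": joint torques, N m; "tcp_pos": TCP position; "tool_rot": TCP orientation; "contact_force": force on the tool from outside, world axes, zero at the start; "moment": the same for the moment, N m; "opening": finger opening in mm.
Only numpy, scipy, OpenCV 4.12 (cv2) and the standard library are available. Lean on these libraries where they do the work, as an engineer would, in place of code of your own. Each camera call takes 0.05 s, during which the arm holds its last target.

TASK

On the dust-extraction box, slide the flush metal gate plate open all the way to its stop, by resting the shut fingertips on it and dragging it; the plate is thin, so never press on the box or its plate with more than 25 N. Then take the hose adapter with the narrow foot and plug it foot down into the uncovered port, fully home and upright, and let go. Leave everything else on the bench where it is.

Things in the scene. Friction and masses are not known exactly. Their poses are not given: they have to be found in the camera images.
- box: dust-extraction box, fixed to the bench: grey block with a steel deck, 120 (x) by 292 (y) by 56 mm high. Origin at the centre of its underside, z up, y along its length = opening direction of the gate. The deck has a window 60 mm (x) by 160 mm (y), centred on the box; in it lies the bare aluminium gate plate. Its y is within 23 degrees of the world's; a black outlet stub on its +x side is nearer the +y end
- window (a point): centre of the deck window, at the height of the deck surface, axes as the box; fixed, does not move with the gate. The gate plate's top lies 1.5 to 8.5 mm below this point: the depth differs every time and is not measured, but is the same over the whole travel. The plate lies on felt and gives way by about 1 mm per 10 N of pressing
- port (a point): centre of the round port in the box, at the height of the deck surface, 52 mm from the window's centre towards the box's -y end; axes as the box. The port is a 41 mm hole, its mouth 20 mm below the deck surface, 36 mm deep from there. At the gate's stop the 48 mm hole in the plate lies over it and uncovers it
- gate (a joint): slide of the gate plate along the box's +y, in m: 0 shut, 0.060 at the stop = fully open; starts between 0 and 0.008. A plain plate without handle or edge to hook; its hole comes out from under the deck at the window's -y end. It takes about 5 N to move and stays where left. Fingertips pressed on it with 13 to 20 N carry it by friction, with less they may slip
- adapter: the hose adapter: grey plastic, loose, standing on its foot, 110 to 180 g. From below: foot 38 mm diameter, 34 mm long, bevelled 4 mm at its lower edge; flange 76 mm diameter, 8 mm thick; neck 44 mm diameter, 53 mm long (grip here). Origin at the centre of the foot's underside, z up. Plugged in, the flange rests on the deck and the origin is 34 mm below the deck surface
- reducer: a look-alike that does not fit: same height and flange, but foot 60 mm and neck 64 mm diameter; loose, stands near the adapter. Origin at the centre of its underside. Not to be moved
- collar: bystander: steel shaft ring lying flat, 42 mm diameter, 12 mm high; origin at the centre of its underside
- jar: bystander: clear jar, 64 mm diameter, 85 mm high; origin at the centre of its underside
- spraycan: bystander: plain white can, 60 mm diameter, 170 mm high; origin at the centre of its underside
- wrench: bystander: a wrench lying flat along its x
- driver: bystander: a screwdriver lying along its x
- offcut: bystander: wood offcut 100 by 70 by 18 mm; origin at the centre of its underside
There are look-alikes about, which are no part of the job. What is shaped like the adapter but blue or purple is not meant.

How it is judged (in metres and radians):
On the way:
1. the gate plate has been slid to its stop (within 3 mm) (value of joint gate above 0.057 m), for 0.2 s.
At the end, for the whole second after the job is handed in: the gate is open to within 4 mm of its stop, and the adapter stands released and at rest in the port: within 5 mm of its axis, upright within 3.4 degrees, flange down to within 3 mm of the deck (value of joint gate above 0.056 m and horizontal distance between adapter and port below 0.005 m and z of adapter in the frame of port below -0.031 m and angle between adapter's own z axis and vertical below 0.06 rad and linear speed of adapter below 0.01 m/s); the robot touches nothing.
It fails at once if the robot presses on the box or its gate plate with more than 25 N (contact force between any of the fingers, the arm and box above 25 N).
It fails at once if the reducer or another bystander is moved by more than 30 mm or the standing ones tipped (distance of any of reducer, collar, jar, spraycan, wrench, driver, offcut from where it was at the start of the episode above 0.03 m or angle between any of reducer, jar, spraycan's own z axis and vertical above 0.5 rad).
It also fails if it takes over 72 s, if anything falls off the work surface, if the arm or the gripper's body presses on something with over 40 N, if the wrist force passes 120 N, or if a joint passes its speed limit or range.

## Working session

There is one attempt and no reset: what is moved stays moved. The work goes in short steps, Python scripts to look and compute and a tool call to move; the robot and the scene stay as the last step left them, time stands still between calls to the robot, and variables do not carry over. Pictures are saved under pics/ and viewed, and the job is handed in when it is done.

Besides the shell and the picture viewer there is one more tool, called after ">>>" as name([rows], argument=value, ...), one row to a line, values as JSON. step_arm: Moves the arm, as the interface text tells. Its arguments: {"type":"object","properties":{"targets":{"type":"array","items":{"type":"array"}},"jaw":{"type":"number"}},"required":["targets"]}

```bash
ls; mkdir -p pics; python3 - <<'E'
from station import robot
import cv2
s=robot.get_state(); print({k:(v if not hasattr(v,'round') else v) for k,v in s.items()}); print(robot.pinch_z)
for c in ("top","side","wrist"):
    im=robot.get_image(c); cv2.imwrite(f"pics/{c}0.png",im["frame"])
    print(c,im["mtx"],im.get("eye"),im.get("rotation"),im.get("tool_from_camera"))
    for n in ("box","window","port","adapter","reducer","collar","jar","spraycan","wrench","driver","offcut"):
        try: print(n,[(round(float(d["score"]),2),[round(float(x)) for x in d["at"]]) for d in robot.tip_of(n,c)[:4]],[(round(float(d["score"]),2),[round(float(x)) for x in d["extent"]]) for d in robot.boxes_of(n,c)[:4]])
        except Exception as e: print(n,e)
E
```

```text
pics
{'time_s': 0.0, 'joint_pos': array([-1.48940999e+00,  3.13460651e-01,  1.49846905e+00,  6.82801356e-06,
        1.33096674e+00, -2.23391321e-01]), 'joint_velocities': array([ 0.00158173,  0.00088906,  0.0004304 , -0.00172859, -0.00069218,
        0.0007416 ]), 'joint_torque': array([-1.95575580e-03, -4.12264824e+01, -2.59744388e+01, -2.78787584e-04,
        4.16622934e-03,  2.35068353e-05]), 'tcp_pos': array([ 157.51528203, -500.54059988,  230.71758639]), 'tool_rot': array([-0.10730297,  0.69937188, -0.69845263,  0.10737305]), 'contact_force': array([ 0.40009078, -0.76137756, -0.04205919]), 'moment': array([-0.02338744,  0.04125054,  0.00175921]), 'opening': 85.08557887676953}
-18.700000000000003
top [[385.09131187   0.         318.32353055]
 [  0.         385.09131187 206.28694924]
 [  0.           0.           1.        ]] [ 444.35423854   13.97682747 1064.80979889] [ 0.71606848 -0.69597498  0.04105705 -0.03433782] None
box [(0.95, [363, 223])] [(0.59, [310, 182, 426, 262]), (0.59, [149, 184, 153, 255])]
window [(0.69, [363, 224])] [(0.81, [306, 185, 428, 265]), (0.19, [224, 1
[... 1921 characters left out ...]
5, 337]), (0.22, [353, 194])] [(0.78, [308, 314, 366, 350]), (0.7, [200, 320, 292, 352]), (0.58, [246, 295, 266, 310]), (0.55, [346, 108, 363, 155])]
wrist [[324.19755752   0.         323.30816623]
 [  0.         324.19755752 203.64125807]
 [  0.           0.           1.        ]] None None [[-5.13884588e-04  9.62278190e-01  2.72066943e-01 -6.85595133e+01]
 [-1.56311089e-04 -2.72067053e-01  9.62278283e-01 -1.41544316e+02]
 [ 9.99999856e-01  4.51972899e-04  2.90225817e-04  1.34662229e+00]
 [ 0.00000000e+00  0.00000000e+00  0.00000000e+00  1.00000000e+00]]
box [] []
window [] []
port [] []
adapter [] []
reducer [] []
collar [] []
jar [] []
spraycan [] []
wrench [] []
driver [] []
offcut [] []
```

View pics/top0.png

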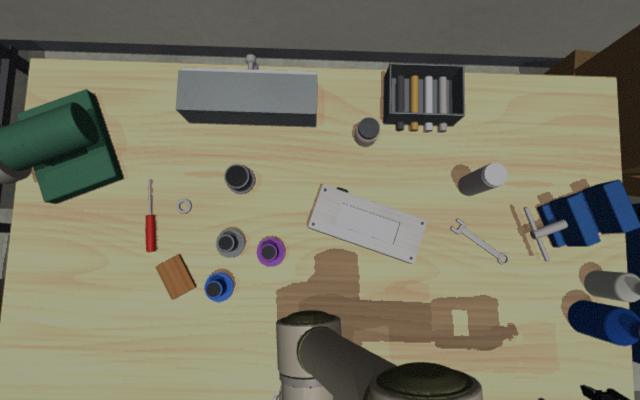

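View pics/side0.png

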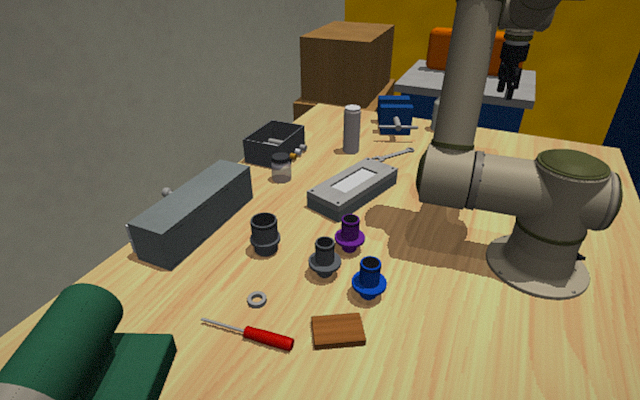

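```bash
python3 - <<'E'
import cv2
a=cv2.imread("pics/top0.png"); cv2.imwrite("pics/topcrop.png",cv2.resize(a[150:310,140:300],None,fx=3.7,fy=3.7,interpolation=cv2.INTER_CUBIC))
cv2.imwrite("pics/topbox.png",cv2.resize(a[170:280,295:440],None,fx=5,fy=5,interpolation=cv2.INTER_CUBIC))
a=cv2.imread("pics/side0.png"); cv2.imwrite("pics/sidecrop.png",cv2.resize(a[190:310,240:400],None,fx=5,fy=5,interpolation=cv2.INTER_CUBIC))
E
```

```text
(no output)
```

View pics/topcrop.png

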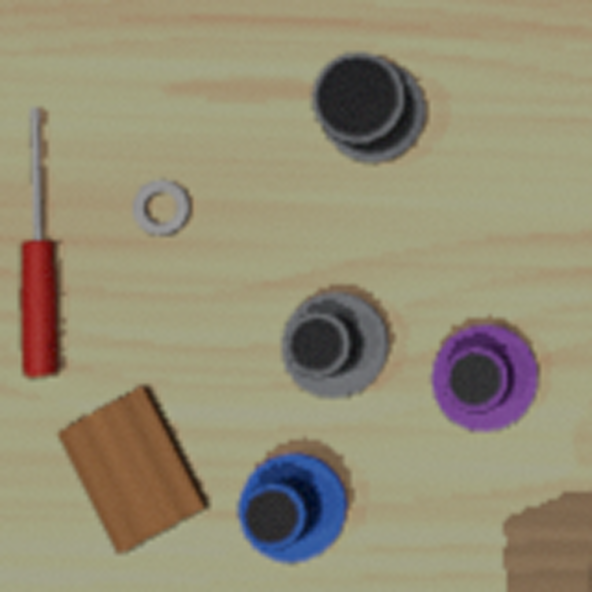

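View pics/topbox.png

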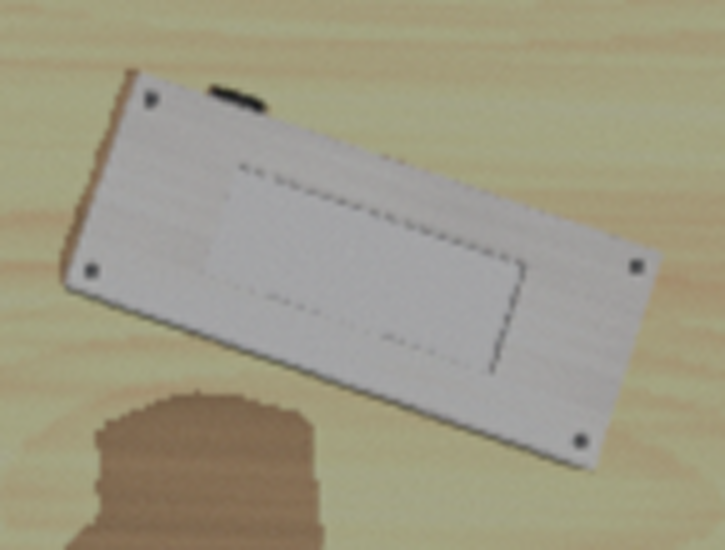

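View pics/sidecrop.png

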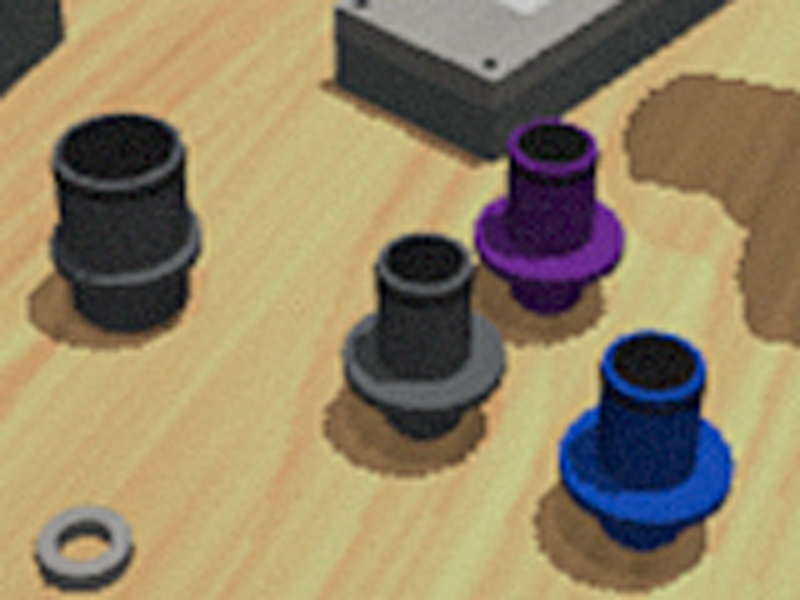

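```bash
cat > h.py <<'E'
import numpy as np, cv2
from scipy.spatial.transform import Rotation as R
from station import robot
def cam(im,s=None):
    if im.get("eye") is not None:
        r=im["rotation"]; r=np.array(r)
        Rm=R.from_quat(r).as_matrix() if r.size==4 else r
        return np.array(im["mtx"]),Rm,np.array(im["eye"])
    T=np.array(im["tool_from_camera"]); Q=R.from_quat(s["tool_rot"]).as_matrix()
    return np.array(im["mtx"]),Q@T[:3,:3],Q@T[:3,3]+s["tcp_pos"]
def back(c,uv,z):
    K,Rm,e=c; d=Rm@np.linalg.inv(K)@np.array([uv[0],uv[1],1.]); return e+d*(z-e[2])/d[2]
def proj(c,p):
    K,Rm,e=c; q=K@(Rm.T@(np.array(p)-e)); return q[:2]/q[2]
E
python3 - <<'E'
from h import *
t=cam(robot.get_image("top")); sd=cam(robot.get_image("side"))
P=[back(t,(295+a/5,170+b/5),56) for a,b in [(135,70),(660,255),(595,470),(65,287)]]
for p in P: print(p)
c=sum(P)/4; print("c",c, [np.linalg.norm(P[i]-P[(i+1)%4]) for i in range(4)])
y=(P[0]+P[3]-P[1]-P[2]); print("yaw of y from world y deg",np.degrees(np.arctan2(-y[0],y[1])))
print("tip window",back(t,(363,224),56),"port",back(t,(384,231),56))
W=[back(t,(295+a/5,170+b/5),56) for a,b in [(240,167),(525,264),(492,373),(205,272)]]; print("win",sum(W)/4)
f=back(t,(140+336/3.7,150+341/3.7),42); n=back(t,(140+319/3.7,150+344/3.7),95); print(f,n)
print("side",back(sd,(240+425/5,190+265/5),95), back(sd,(324,274),0))
print(back(t,(240,178),50), "purple",back(t,(273,250),42))
for nm,px in (("b",(309,290)),("bl",(140+293/3.7,150+508/3.7)),("pu",(140+486/3.7,150+375/3.7)),("red",(140+360/3.7,150+100/3.7))): print(nm,back(t,px,95 if nm=="red" else 42))
print(robot.get_state()["time_s"])
E
```

```text
[612.19856246  -2.20092355  56.        ]
[ 521.88399738 -281.15588636   56.        ]
[ 408.87037917 -247.01021956   56.        ]
[496.14273811  31.36157573  56.        ]
c [ 509.77391928 -124.75136344   56.        ] [np.float64(293.2108318957301), np.float64(118.05932602636187), np.float64(291.73159075769956), np.float64(120.81140560157613)]
yaw of y from world y deg -17.673989954241453
tip window [ 509.16794117 -112.6590496    56.        ] port [ 492.37542201 -168.05145807   56.        ]
win [ 510.20875657 -125.93570915   56.        ]
[452.14723987 233.9329129   42.        ] [449.40529186 233.88813757  95.        ]
side [446.3199527  242.23338924  95.        ] [449.19019134 240.24530881   0.        ]
[622.88402138 216.63808438  50.        ] purple [434.70480014 121.97068907  42.        ]
b [333.65554981  23.97676583  42.        ]
bl [334.33136504 258.04070747  42.        ]
pu [431.04891822 126.16474599  42.        ]
red [617.27231009 214.64301453  95.        ]
3.55
```

```bash
python3 - <<'E'
from h import *
s=robot.get_state(); M=R.from_quat(s["tool_rot"]).as_matrix(); print(M.round(3)); print(s["contact_force"],s["tcp_pos"])
# yaw of tool z axis in world
print(np.degrees(np.arctan2(M[1,2],M[0,2])), np.degrees(np.arctan2(M[1,0],M[0,0])))
E
```

```text
[[-0.954  0.     0.3  ]
 [-0.3    0.    -0.954]
 [-0.    -1.    -0.   ]]
[ 0.05243637 -0.24275575 -0.62258558] [ 157.53836509 -500.81475222  231.26805853]
-72.53770884931556 -162.53770887131046
```

>>> step_arm([
  [[0.44,0.46,0],[0,0,0.55]],
  [[0.44,0.46,0],[0,0,0.55]],
  [[0.44,0.46,0],[0,0,0.55]],
  [[0.44,0.46,0],[0,0,0.55]],
  [[0.44,0.46,0],[0,0,0.55]],
  [[0.44,0.46,0],[0,0,0.55]],
  [[0.44,0.46,0],[0,0,0.55]],
  [[0.44,0.46,0],[0,0,0.55]],
  [[0.44,0.46,0],[0,0,0.55]],
  [[0.44,0.46,0],[0,0,0.55]],
  [[0.44,0.46,0],[0,0,0.55]],
  [[0.44,0.46,0],[0,0,0.55]],
  [[0.44,0.46,0],[0,0,0.55]],
  [[0.44,0.46,0],[0,0,0.55]],
  [[0.44,0.46,0],[0,0,0.55]],
  [[0.44,0.46,0],[0,0,0.55]],
  [[0.44,0.46,0],[0,0,0.55]],
  [[0.44,0.46,0],[0,0,0.55]],
  [[0.44,0.46,0],[0,0,0.55]],
  [[0.44,0.46,0],[0,0,0.55]],
], jaw=0)

```text
time_s: 5.22
tcp_pos: [510.3, -131.7, 231.3]
tool_rot: [0.419, -0.57, 0.57, -0.419]
contact_force: [0.2, 0.5, 0.5]
opening: -0.0
```

>>> step_arm([
  [[0,0,0],[0,0,0]],
  [[0,0,0],[0,0,0]],
  [[0,0,0],[0,0,0]],
])

```text
time_s: 5.47
tcp_pos: [509.2, -133.1, 231.2]
tool_rot: [-0.418, 0.571, -0.57, 0.418]
contact_force: [0.6, -0.5, 0.5]
opening: 0.2
```

```bash
python3 - <<'E'
from h import *
s=robot.get_state(); im=robot.get_image("wrist"); c=cam(im,s)
f=im["frame"].copy()
print(s["tcp_pos"],s["contact_force"],s["opening"],s["time_s"])
ctr=np.array([510,-125.5,56.]);th=np.radians(-17.7);Y=np.array([-np.sin(th),np.cos(th),0]);X=np.array([np.cos(th),np.sin(th),0])
def L(a,b): return tuple(int(v) for v in proj(c,ctr+a*X+b*Y))
for a,b,col in ((60,146,(0,0,255)),(30,80,(0,255,0))):
    for i,(p,q) in enumerate([((a,b),(-a,b)),((-a,b),(-a,-b)),((-a,-b),(a,-b)),((a,-b),(a,b))]): cv2.line(f,L(*p),L(*q),col,1)
cv2.circle(f,L(0,-52),3,(255,0,0),-1); cv2.circle(f,L(0,0),3,(255,0,0),-1)
cv2.imwrite("pics/w1.png",f)
for n in ("window","port"): print(n,[(d["score"],d["at"],back(c,d["at"],56)) for d in robot.tip_of(n,"wrist")])
E
```

```text
[ 509.23718449 -133.10405288  231.20364129] [ 0.55720452 -0.45678627  0.5173449 ] 0.16190320685705062 5.4667
window [(0.63, [321.1, 175.5], array([ 509.67181527, -125.9092052 ,   56.        ]))]
port [(0.79, [323.1, 222.7], array([ 496.65675067, -173.63694595,   56.        ])), (0.46, [541.0, 86.7], array([ 727.92765367, -107.86814238,   56.        ]))]
```

View pics/w1.png

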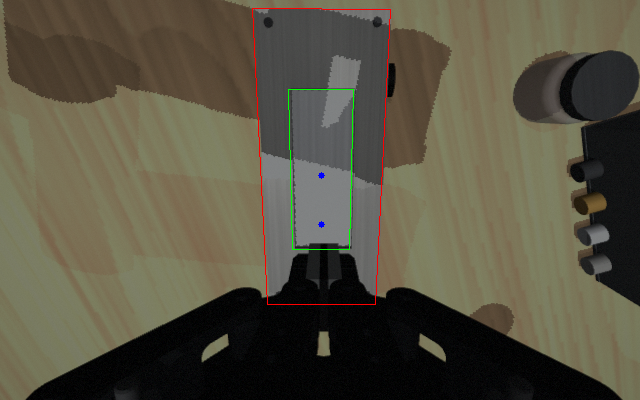

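>>> step_arm([
  [[0,0,-0.5],[0,0,0]],
  [[0,0,-0.5],[0,0,0]],
  [[0,0,-0.5],[0,0,0]],
  [[0,0,-0.5],[0,0,0]],
  [[0,0,-0.5],[0,0,0]],
  [[0,0,-0.5],[0,0,0]],
  [[0,0,-0.5],[0,0,0]],
  [[0,0,-0.4],[0,0,0]],
  [[0,0,-0.2],[0,0,0]],
  [[0,0,-0.1],[0,0,0]],
  [[0,0,-0.1],[0,0,0]],
  [[0,0,0],[0,0,0]],
  [[0,0,0],[0,0,0]],
  [[0,0,0],[0,0,0]],
])

```text
time_s: 6.78
tcp_pos: [509.9, -133.0, 60.0]
tool_rot: [0.418, -0.57, 0.571, -0.418]
contact_force: [-0.1, 0.4, -0.2]
opening: 0.2
```

>>> step_arm([
  [[0,0,-0.025],[0,0,0]],
  [[0,0,-0.025],[0,0,0]],
  [[0,0,-0.025],[0,0,0]],
  [[0,0,-0.025],[0,0,0]],
  [[0,0,-0.025],[0,0,0]],
  [[0,0,0],[0,0,0]],
  [[0,0,0],[0,0,0]],
])

```text
time_s: 7.37
tcp_pos: [509.5, -132.8, 54.2]
tool_rot: [-0.418, 0.57, -0.57, 0.418]
contact_force: [0.2, -0.3, -0.2]
opening: 0.2
```

>>> step_arm([
  [[0,0,-0.01],[0,0,0]],
  [[0,0,-0.01],[0,0,0]],
  [[0,0,0],[0,0,0]],
  [[0,0,0],[0,0,0]],
])

```text
time_s: 7.7
tcp_pos: [509.5, -132.8, 53.5]
tool_rot: [-0.418, 0.57, -0.57, 0.418]
contact_force: [-0.2, -0.4, -0.9]
opening: -0.2
```

>>> step_arm([
  [[0,0,-0.01],[0,0,0]],
  [[0,0,-0.01],[0,0,0]],
  [[0,0,0],[0,0,0]],
  [[0,0,0],[0,0,0]],
])

```text
time_s: 8.03
tcp_pos: [509.5, -132.8, 52.7]
tool_rot: [-0.418, 0.57, -0.57, 0.418]
contact_force: [-0.2, 0.9, -0.1]
opening: 0.1
```

>>> step_arm([
  [[0,0,-0.01],[0,0,0]],
  [[0,0,-0.01],[0,0,0]],
  [[0,0,0],[0,0,0]],
  [[0,0,0],[0,0,0]],
])

```text
time_s: 8.37
tcp_pos: [509.5, -132.8, 51.9]
tool_rot: [-0.418, 0.57, -0.57, 0.418]
contact_force: [-0.3, 0.9, 0.2]
opening: 0.0
```

>>> step_arm([
  [[0,0,-0.01],[0,0,0]],
  [[0,0,-0.01],[0,0,0]],
  [[0,0,0],[0,0,0]],
  [[0,0,0],[0,0,0]],
])

```text
time_s: 8.7
tcp_pos: [509.5, -132.8, 51.1]
tool_rot: [-0.418, 0.57, -0.57, 0.418]
contact_force: [0.9, 0.5, 0.2]
opening: 0.1
```

>>> step_arm([
  [[0,0,-0.01],[0,0,0]],
  [[0,0,-0.01],[0,0,0]],
  [[0,0,0],[0,0,0]],
  [[0,0,0],[0,0,0]],
])

```text
time_s: 9.03
tcp_pos: [509.5, -132.8, 50.3]
tool_rot: [-0.418, 0.57, -0.57, 0.418]
contact_force: [0.6, 0.1, 0.3]
opening: -0.2
```

>>> step_arm([
  [[0,0,-0.01],[0,0,0]],
  [[0,0,-0.01],[0,0,0]],
  [[0,0,0],[0,0,0]],
  [[0,0,0],[0,0,0]],
])

```text
time_s: 9.37
tcp_pos: [509.6, -132.8, 49.7]
tool_rot: [0.418, -0.57, 0.57, -0.418]
contact_force: [-0.8, -0.1, 2.5]
opening: -0.1
```

>>> step_arm([
  [[0,0,-0.01],[0,0,0]],
  [[0,0,-0.01],[0,0,0]],
  [[0,0,0],[0,0,0]],
  [[0,0,0],[0,0,0]],
])

```text
time_s: 9.7
tcp_pos: [509.7, -132.9, 49.2]
tool_rot: [0.418, -0.57, 0.57, -0.418]
contact_force: [-2.8, 1.1, 5.8]
opening: -0.0
```

>>> step_arm([
  [[0,0,-0.01],[0,0,0]],
  [[0,0,-0.01],[0,0,0]],
  [[0,0,-0.01],[0,0,0]],
  [[0,0,-0.01],[0,0,0]],
  [[0,0,0],[0,0,0]],
  [[0,0,0],[0,0,0]],
])

```text
time_s: 10.2
tcp_pos: [509.7, -132.9, 48.3]
tool_rot: [0.418, -0.57, 0.571, -0.418]
contact_force: [-3.8, 1.7, 15.3]
opening: 0.4
```

```bash
python3 - <<'E'
from h import *
f=[]
for i in range(4):
    f.append(robot.get_state()["contact_force"]); robot.get_image("side")
print(np.array(f).round(2))
E
```

```text
[[-3.77  1.71 15.33]
 [-4.41  2.16 14.13]
 [-5.69  2.07 14.35]
 [-4.32  3.62 14.19]]
```

>>> step_arm([
  [[0.003,0.01,-0.005],[0,0,0]],
  [[0.006,0.019,0],[0,0,0]],
  [[0.009,0.029,0],[0,0,0]],
  [[0.012,0.038,0],[0,0,0]],
  [[0.012,0.038,0],[0,0,0]],
  [[0.012,0.038,0],[0,0,0]],
])

```text
time_s: 10.9
tcp_pos: [511.7, -126.8, 48.2]
tool_rot: [0.418, -0.57, 0.571, -0.418]
contact_force: [-8.0, -2.5, 15.5]
opening: 0.1
```

```bash
python3 - <<'E'
from h import *
s=robot.get_state(); im=robot.get_image("wrist"); c=cam(im,s)
cv2.imwrite("pics/w2.png",im["frame"])
f=[]
for i in range(3):
    f.append(robot.get_state()["contact_force"]); robot.get_image("side")
print(np.array(f).round(2), robot.get_state()["tcp_pos"])
E
```

```text
[[-7.91 -2.96 15.13]
 [-7.   -1.83 16.03]
 [-7.64 -2.14 16.  ]] [ 511.74664063 -126.53425053   48.18777629]
```

View pics/w2.png

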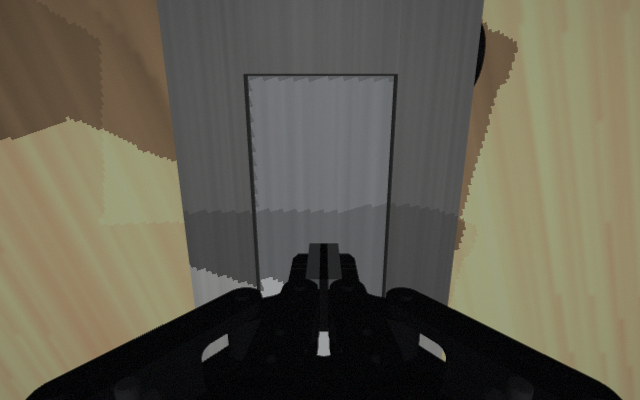

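>>> step_arm([
  [[-0.009,0.003,0],[0,0,0]],
  [[-0.01,0.003,0],[0,0,0]],
  [[0.006,0.019,0],[0,0,0]],
  [[0.012,0.038,0],[0,0,0]],
  [[0.012,0.038,0],[0,0,0]],
  [[0.012,0.038,0],[0,0,0]],
  [[0.012,0.038,0],[0,0,0]],
  [[0.012,0.038,0],[0,0,0]],
  [[0.012,0.038,0],[0,0,0]],
  [[0.012,0.038,0],[0,0,0]],
])

```text
time_s: 11.93
tcp_pos: [515.2, -115.4, 48.4]
tool_rot: [0.418, -0.569, 0.571, -0.418]
contact_force: [-4.8, -3.8, 14.3]
opening: -0.1
```

```bash
python3 - <<'E'
from h import *
s=robot.get_state(); im=robot.get_image("top")
cv2.imwrite("pics/t2.png",cv2.resize(im["frame"][170:280,295:440],None,fx=5,fy=5,interpolation=cv2.INTER_CUBIC))
f=[]
for i in range(3):
    f.append(robot.get_state()["contact_force"]); robot.get_image("side")
print(np.array(f).round(2), robot.get_state()["tcp_pos"])
E
```

```text
[[-5.32 -3.26 13.97]
 [-3.69 -2.32 14.01]
 [-3.4  -2.01 14.39]] [ 515.22679348 -115.16897453   48.32488617]
```

View pics/t2.png

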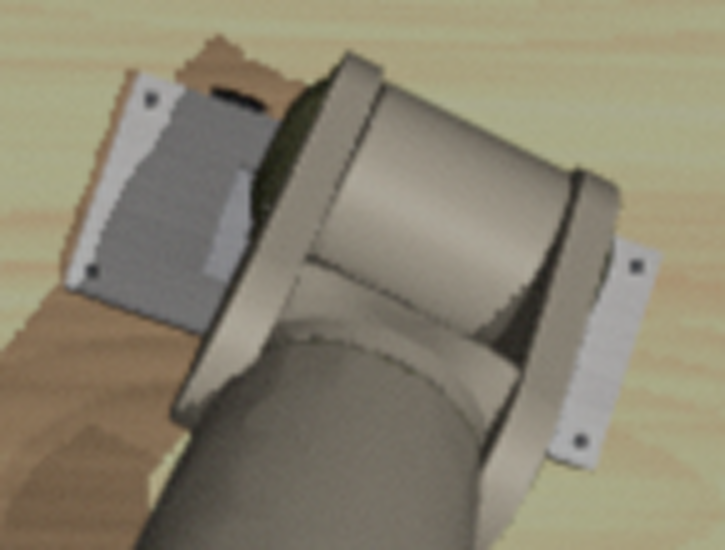

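>>> step_arm([
  [[0.006,0.019,-0.005],[0,0,0]],
  [[0.012,0.038,-0.003],[0,0,0]],
  [[0.012,0.038,0],[0,0,0]],
  [[0.012,0.038,0],[0,0,0]],
  [[0.012,0.038,0],[0,0,0]],
  [[0.012,0.038,0],[0,0,0]],
  [[0.012,0.038,0],[0,0,0]],
  [[0.012,0.038,0],[0,0,0]],
])

```text
time_s: 12.8
tcp_pos: [518.8, -104.0, 48.2]
tool_rot: [0.418, -0.569, 0.571, -0.418]
contact_force: [-4.8, -3.9, 16.5]
opening: 0.2
```

>>> step_arm([
  [[0.012,0.038,0],[0,0,0]],
  [[0.012,0.038,0],[0,0,0]],
  [[0.012,0.038,0],[0,0,0]],
  [[0.012,0.038,0],[0,0,0]],
])

```text
time_s: 13.13
tcp_pos: [520.7, -97.9, 48.2]
tool_rot: [0.418, -0.569, 0.571, -0.418]
contact_force: [-4.3, -4.1, 14.8]
opening: 0.1
```

>>> step_arm([
  [[0.012,0.038,-0.003],[0,0,0]],
  [[0.012,0.038,0],[0,0,0]],
  [[0.012,0.038,0],[0,0,0]],
  [[0.012,0.038,0],[0,0,0]],
  [[0.012,0.038,0],[0,0,0]],
  [[0.012,0.038,0],[0,0,0]],
  [[0.012,0.038,0],[0,0,0]],
])

```text
time_s: 13.72
tcp_pos: [524.1, -87.2, 48.1]
tool_rot: [0.418, -0.569, 0.571, -0.418]
contact_force: [-5.1, -3.7, 15.1]
opening: 0.2
```

>>> step_arm([
  [[0.009,0.03,0],[0,0,0]],
  [[0.009,0.03,0],[0,0,0]],
])

```text
time_s: 13.88
tcp_pos: [524.9, -84.8, 48.1]
tool_rot: [0.418, -0.569, 0.571, -0.418]
contact_force: [-5.1, -3.8, 15.2]
opening: 0.2
```

>>> step_arm([
  [[0.009,0.03,0],[0,0,0]],
  [[0.009,0.03,0],[0,0,0]],
  [[0.009,0.03,0],[0,0,0]],
])

```text
time_s: 14.13
tcp_pos: [526.0, -81.9, 48.1]
tool_rot: [0.418, -0.569, 0.572, -0.418]
contact_force: [-5.2, -10.6, 15.5]
opening: -0.2
```

>>> step_arm([
  [[0.009,0.03,0],[0,0,0]],
  [[0.009,0.03,0],[0,0,0]],
])

```text
time_s: 14.3
tcp_pos: [527.0, -79.8, 48.2]
tool_rot: [0.418, -0.569, 0.572, -0.418]
contact_force: [-4.1, -9.2, 14.6]
opening: 0.1
```

>>> step_arm([
  [[0.009,0.03,0],[0,0,0]],
  [[0.009,0.03,0],[0,0,0]],
])

```text
time_s: 14.47
tcp_pos: [527.8, -77.4, 48.2]
tool_rot: [0.418, -0.568, 0.572, -0.418]
contact_force: [-4.2, -10.6, 14.1]
opening: 0.3
```

>>> step_arm([
  [[0,0,0],[0,0,0]],
  [[0,0,0],[0,0,0]],
  [[0,0,0.02],[0,0,0]],
  [[0,0,0.05],[0,0,0]],
  [[0,0,0.2],[0,0,0]],
  [[0,0,0.4],[0,0,0]],
  [[0,0,0.5],[0,0,0]],
  [[0,0,0.5],[0,0,0]],
  [[0,0,0.5],[0,0,0]],
  [[0,0,0.5],[0,0,0]],
  [[0,0,0.5],[0,0,0]],
  [[0,0,0.5],[0,0,0]],
  [[0,0,0.5],[0,0,0]],
  [[0,0,0.4],[0,0,0]],
])

```text
time_s: 15.63
tcp_pos: [526.6, -75.1, 230.9]
tool_rot: [0.418, -0.57, 0.57, -0.418]
contact_force: [0.8, -0.1, 0.4]
opening: 0.0
```

>>> step_arm([
  [[-0.13,0.44,0],[0,0,0]],
  [[-0.13,0.44,0],[0,0,0]],
  [[-0.13,0.44,0],[0,0,0]],
  [[-0.13,0.44,0],[0,0,0]],
  [[-0.13,0.44,0],[0,0,0]],
  [[-0.13,0.44,0],[0,0,0]],
  [[-0.13,0.44,0],[0,0,0]],
  [[-0.13,0.44,0],[0,0,0]],
  [[-0.13,0.44,0],[0,0,0]],
  [[-0.13,0.44,0],[0,0,0]],
  [[-0.13,0.44,0],[0,0,0]],
  [[-0.13,0.44,0],[0,0,0]],
  [[-0.13,0.44,0],[0,0,0]],
  [[-0.13,0.44,0],[0,0,0]],
  [[-0.13,0.44,0],[0,0,0]],
  [[-0.13,0.44,0],[0,0,0]],
  [[0,0,0],[0,0,0]],
  [[0,0,0],[0,0,0]],
  [[0,0,0],[0,0,0]],
], jaw=85)

```text
time_s: 17.22
tcp_pos: [443.5, 205.8, 229.3]
tool_rot: [0.418, -0.57, 0.57, -0.418]
contact_force: [-0.6, -0.2, -0.3]
opening: 84.9
```

```bash
python3 - <<'E'
from h import *
s=robot.get_state(); im=robot.get_image("wrist"); c=cam(im,s)
print(s["tcp_pos"],s["time_s"])
cv2.imwrite("pics/w3.png",im["frame"])
for d in robot.tip_of("adapter","wrist"): print(d, back(c,d["at"],0))
for d in robot.boxes_of("adapter","wrist"): print(d)
im=robot.get_image("top"); t=cam(im)
cv2.imwrite("pics/t3.png",cv2.resize(im["frame"][170:280,295:440],None,fx=5,fy=5,interpolation=cv2.INTER_CUBIC))
for n in ("port","window"):
  for d in robot.tip_of(n,"top"): print(n,d, back(t,d["at"],56))
E
```

```text
[443.4745989  205.82301414 229.26007092] 17.2167
{'at': [220.4, 159.5], 'score': 0.98} [336.11719843 255.62638501   0.        ]
{'at': [330.5, 237.5], 'score': 0.86} [428.10250488 126.37696727   0.        ]
{'at': [320.0, 146.7], 'score': 0.78} [449.2514439 235.1563954   0.       ]
{'extent': [299.1, 217.1, 362.9, 292.5], 'score': 0.82}
{'extent': [282.2, 110.8, 358.9, 188.1], 'score': 0.67}
{'extent': [164.7, 124.8, 247.6, 198.1], 'score': 0.66}
port {'at': [384.2, 232.6], 'score': 0.62} [ 488.20169172 -168.61702472   56.        ]
window {'at': [366.8, 224.4], 'score': 0.6} [ 508.40211678 -122.66046668   56.        ]
window {'at': [479.2, 242.3], 'score': 0.52} [ 469.87525897 -418.20933211   56.        ]
```

View pics/w3.png

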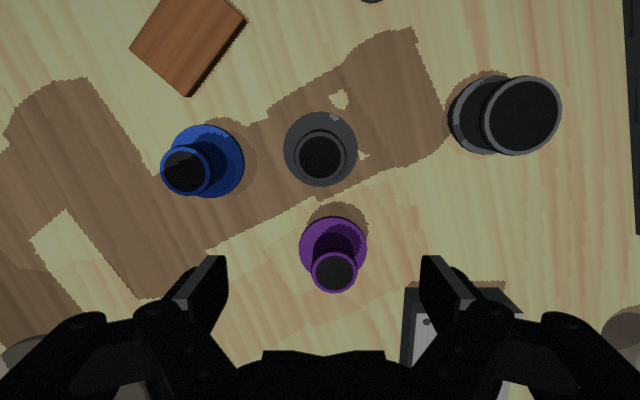

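View pics/t3.png

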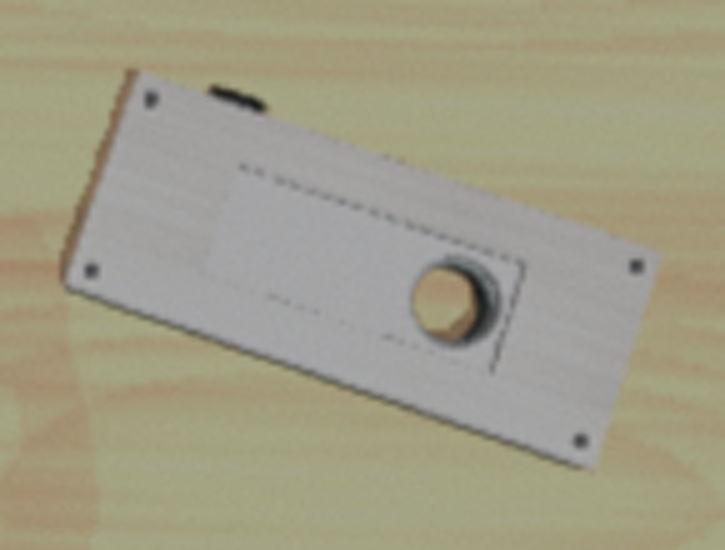

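```bash
python3 - <<'E'
from h import *
s=robot.get_state(); im=robot.get_image("wrist"); c=cam(im,s)
print("neck",back(c,(320,157),95),"flange",back(c,(320.5,149),42))
for e,z in (((294,157),95),((346,157),95),((284,149),42),((357.5,149),42)): print(back(c,e,z))
cv2.imwrite("pics/w3c.png",cv2.resize(im["frame"][95:205,260:380],None,fx=5,fy=5,interpolation=cv2.INTER_CUBIC))
im=robot.get_image("top"); t=cam(im)
# rectify box at plate height 50.0
ctr=np.array([510,-125.6,0]);th=np.radians(-17.7);Y=np.array([-np.sin(th),np.cos(th),0]);X=np.array([np.cos(th),np.sin(th),0])
for z,n in ((50,"p"),(56,"d")):
    dst=[];src=[]
    for a,b in ((-40,-100),(40,-100),(40,0),(-40,0)):
        src.append(proj(t,ctr+a*X+b*Y+[0,0,z])); dst.append(((a+40)*6,(-b)*6))
    H=cv2.getPerspectiveTransform(np.float32(src),np.float32(dst))
    g=cv2.warpPerspective(im["frame"],H,(480,600),flags=cv2.INTER_CUBIC)
    for b in range(0,101,10): cv2.line(g,(0,b*6),(10,b*6),(0,0,255),1)
    if n=="p": cv2.circle(g,(240,52*6),24*6,(0,0,255),1)
    else: cv2.rectangle(g,(60,-10),(420,480),(0,255,0),1)
    cv2.imwrite(f"pics/rect_{n}.png",g)
a=cv2.imread("pics/rect_p.png");b=cv2.imread("pics/rect_d.png");cv2.imwrite("pics/rect.png",cv2.resize(np.hstack([a,b]),(768,480)))
E
```

```text
neck [450.67791419 235.85945963  95.        ] flange [450.93400295 236.79156715  42.        ]
[429.61956602 242.51882747  95.        ]
[471.73485239 229.20053766  95.        ]
[415.92420883 247.86325149  42.        ]
[486.42004704 225.56927096  42.        ]
```

View pics/rect.png

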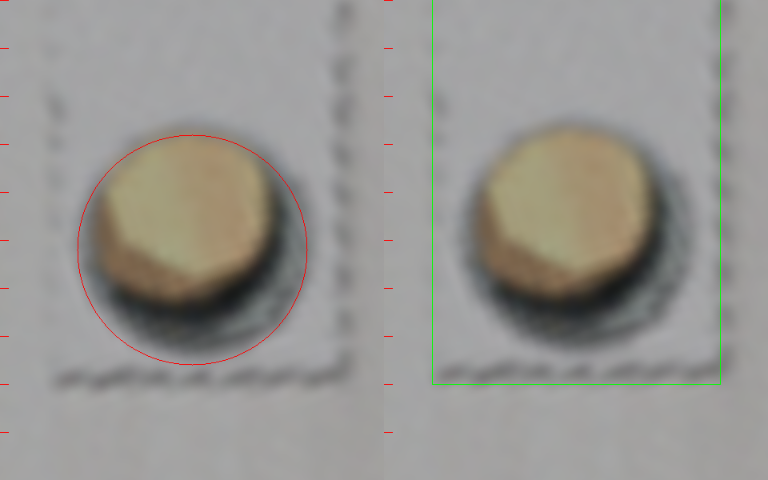

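View pics/w3c.png

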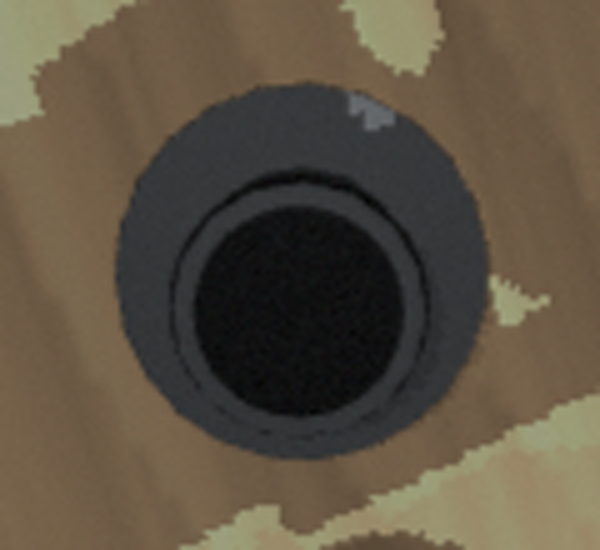

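>>> step_arm([
  [[0.06,0.26,0],[0,0,0]],
  [[0.06,0.25,0],[0,0,0]],
  [[0.06,0.25,0],[0,0,0]],
  [[0,0,-0.4],[0,0,0]],
  [[0,0,-0.5],[0,0,0]],
  [[0,0,-0.5],[0,0,0]],
  [[0,0,-0.5],[0,0,0]],
  [[0,0,-0.4],[0,0,0]],
  [[0,0,-0.2],[0,0,0]],
  [[0,0,0],[0,0,0]],
  [[0,0,0],[0,0,0]],
  [[0,0,0],[0,0,0]],
])

```text
time_s: 18.62
tcp_pos: [451.2, 237.1, 130.3]
tool_rot: [0.417, -0.57, 0.571, -0.419]
contact_force: [1.2, 0.4, -0.4]
opening: 85.1
```

```bash
python3 - <<'E'
from h import *
s=robot.get_state(); im=robot.get_image("wrist"); c=cam(im,s)
print(s["tcp_pos"],s["time_s"],s["opening"])
f=im["frame"].copy()
P=s["tcp_pos"].copy()
M=R.from_quat(s["tool_rot"]).as_matrix()
for z,r in((95,22),(42,38)):
    for k in range(60):
        a=k*np.pi/30; q=proj(c,[P[0]+r*np.cos(a),P[1]+r*np.sin(a),z]); cv2.circle(f,tuple(int(v) for v in q),1,(0,0,255),-1)
cv2.imwrite("pics/w4.png",f)
E
```

```text
[451.23850852 237.06881264 130.26417147] 18.6167 85.0955193600928
```

View pics/w4.png

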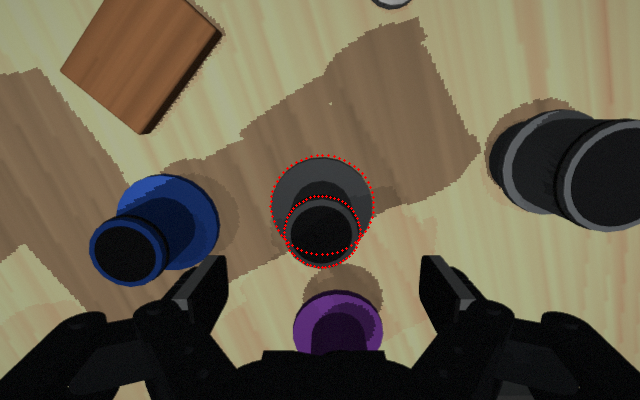

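>>> step_arm([
  [[0,0,-0.4],[0,0,0]],
  [[0,0,-0.4],[0,0,0]],
  [[0,0,-0.4],[0,0,0]],
  [[0,0,-0.4],[0,0,0]],
  [[0,0,-0.3],[0,0,0]],
  [[0,0,-0.1],[0,0,0]],
  [[0,0,0],[0,0,0]],
  [[0,0,0],[0,0,0]],
])

```text
time_s: 19.33
tcp_pos: [451.2, 236.8, 50.1]
tool_rot: [0.418, -0.57, 0.571, -0.418]
contact_force: [1.1, 0.2, 0.7]
opening: 85.0
```

>>> step_arm([
  [[0,0,0],[0,0,0]],
  [[0,0,0],[0,0,0]],
  [[0,0,0],[0,0,0]],
  [[0,0,0],[0,0,0]],
  [[0,0,0],[0,0,0]],
  [[0,0,0],[0,0,0]],
  [[0,0,0],[0,0,0]],
  [[0,0,0],[0,0,0]],
], jaw=30)

```text
time_s: 20.0
tcp_pos: [450.8, 236.8, 49.9]
tool_rot: [0.418, -0.57, 0.57, -0.418]
contact_force: [-1.6, 0.2, 5.5]
opening: 43.1
```

>>> step_arm([
  [[0,0,0.1],[0,0,0]],
  [[0,0,0.2],[0,0,0]],
  [[0,0,0.35],[0,0,0]],
  [[0,0,0.4],[0,0,0]],
  [[0,0,0.4],[0,0,0]],
  [[0,0,0.4],[0,0,0]],
  [[0,0,0.4],[0,0,0]],
  [[0,0,0.4],[0,0,0]],
  [[0,0,0.4],[0,0,0]],
  [[0,0,0.2],[0,0,0]],
  [[0,0,0],[0,0,0]],
])

```text
time_s: 20.92
tcp_pos: [451.3, 236.8, 181.1]
tool_rot: [0.417, -0.57, 0.571, -0.419]
contact_force: [-0.7, -0.1, -1.7]
opening: 42.6
```

```bash
python3 - <<'E'
from h import *
s=robot.get_state(); im=robot.get_image("side"); print(s["opening"],s["contact_force"],s["tcp_pos"])
cv2.imwrite("pics/s5.png",cv2.resize(im["frame"][100:350,220:470],None,fx=2.4,fy=2.4,interpolation=cv2.INTER_CUBIC))
E
```

```text
42.59652476530157 [-0.67096718 -0.09319016 -1.72153717] [451.32293894 236.80679033 181.11984528]
```

View pics/s5.png

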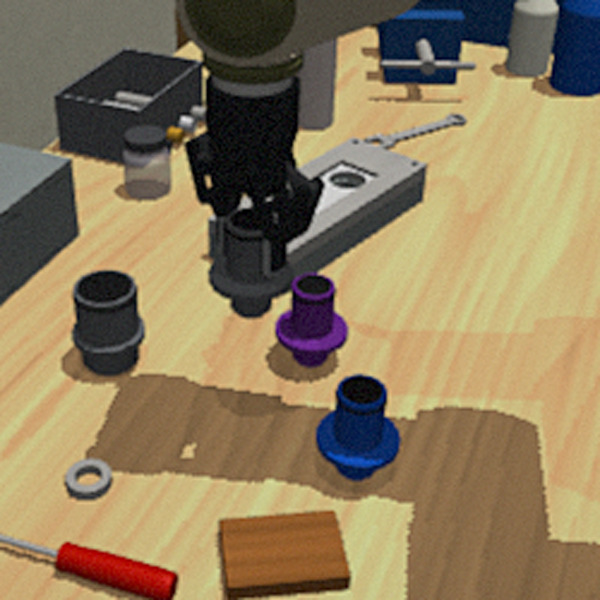

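>>> step_arm([
  [[0.03,-0.3,0],[0,0,0]],
  [[0.03,-0.6,0],[0,0,0]],
  [[0.03,-0.65,0],[0,0,0]],
  [[0.03,-0.65,0],[0,0,0]],
  [[0.03,-0.65,0],[0,0,0]],
  [[0.03,-0.65,0],[0,0,0]],
  [[0.03,-0.65,0],[0,0,0]],
  [[0.03,-0.65,0],[0,0,0]],
  [[0.03,-0.65,0],[0,0,0]],
  [[0.03,-0.65,0],[0,0,0]],
  [[0.03,-0.65,0],[0,0,0]],
  [[0.03,-0.65,0],[0,0,0]],
  [[0.03,-0.65,0],[0,0,0]],
  [[0.03,-0.65,0],[0,0,0]],
  [[0.03,-0.65,0],[0,0,0]],
  [[0.03,-0.65,0],[0,0,0]],
  [[0.03,-0.65,0],[0,0,0]],
  [[0.03,-0.65,0],[0,0,0]],
  [[0.03,-0.5,0],[0,0,0]],
  [[0.03,-0.2,0],[0,0,0]],
])

```text
time_s: 22.63
tcp_pos: [473.6, -246.0, 178.0]
tool_rot: [-0.418, 0.571, -0.57, 0.417]
contact_force: [-0.2, 0.6, -1.8]
opening: 43.0
```

>>> step_arm([
  [[0,0,0],[0,0,0]],
  [[0,0,0],[0,0,0]],
  [[0,0,0],[0,0,0]],
  [[0,0,0],[0,0,0]],
])

```text
time_s: 22.97
tcp_pos: [474.6, -242.3, 179.2]
tool_rot: [-0.418, 0.57, -0.57, 0.418]
contact_force: [0.0, 0.8, -1.0]
opening: 42.4
```

```bash
python3 - <<'E'
from h import *
s=robot.get_state(); im=robot.get_image("wrist"); c=cam(im,s)
print(s["tcp_pos"],s["time_s"],s["opening"],s["contact_force"])
f=im["frame"].copy(); cv2.imwrite("pics/w6raw.png",f)
ctr=np.array([510,-125.6,0]);th=np.radians(-17.7);Y=np.array([-np.sin(th),np.cos(th),0]);X=np.array([np.cos(th),np.sin(th),0])
port=ctr-52*Y; print(port)
for z,r,col in((50,24,(0,0,255)),(36,20.5,(0,255,0))):
    for k in range(60):
        a=k*np.pi/30; q=proj(c,[port[0]+r*np.cos(a),port[1]+r*np.sin(a),z]); cv2.circle(f,tuple(int(v) for v in q),1,col,-1)
q=[tuple(int(v) for v in proj(c,ctr+a*X+b*Y+[0,0,56])) for a,b in((-30,-80),(30,-80),(30,80),(-30,80))]
for i in range(4): cv2.line(f,q[i],q[(i+1)%4],(255,0,0),1)
cv2.imwrite("pics/w6.png",f)
for d in robot.tip_of("port","wrist"): print(d,back(c,d["at"],56))
E
```

```text
[ 474.63374196 -242.30013274  179.21354474] 22.9667 42.3933625798205 [ 0.03726039  0.78560208 -0.97103194]
[ 494.19028083 -175.13839703    0.        ]
```

View pics/w6.png

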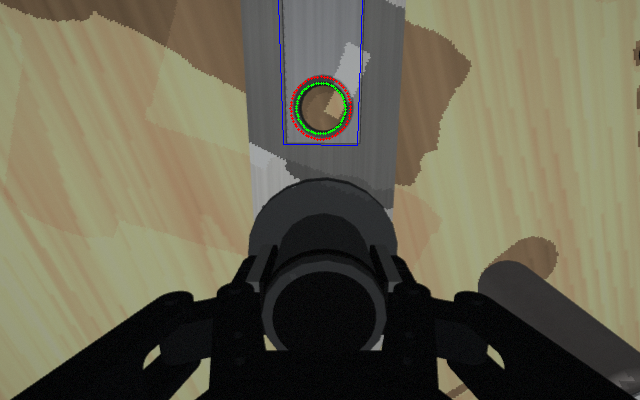

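View pics/w6raw.png

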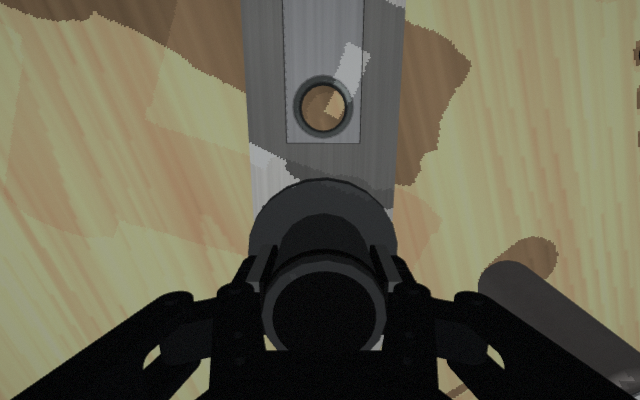

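```bash
python3 - <<'E'
from h import *
s=robot.get_state(); im=robot.get_image("wrist"); c=cam(im,s)
raw=im["frame"]; S=6; x0,y0=275,60
g=cv2.resize(raw[y0:y0+95,x0:x0+100],None,fx=S,fy=S,interpolation=cv2.INTER_CUBIC)
g=np.clip(g.astype(float)*1.5,0,255).astype(np.uint8)
ctr=np.array([510,-125.6,0]);th=np.radians(-17.7);Y=np.array([-np.sin(th),np.cos(th),0]);X=np.array([np.cos(th),np.sin(th),0])
port=ctr-52*Y
def ring(g,cen,r,z,col,S=S,x0=x0,y0=y0):
    for k in range(120):
        a=k*np.pi/60; q=proj(c,[cen[0]+r*np.cos(a),cen[1]+r*np.sin(a),z]); cv2.circle(g,(int((q[0]-x0+.5)*S),int((q[1]-y0+.5)*S)),1,col,-1)
ring(g,port,24,49.9,(0,0,255)); ring(g,port,20.5,36,(0,255,0)); ring(g,port,20.5,0,(255,0,255))
q=[proj(c,ctr+a*X+b*Y+[0,0,56]) for a,b in((-30,-80),(30,-80),(30,-20),(-30,-20))]
q=[(int((u-x0+.5)*S),int((v-y0+.5)*S)) for u,v in q]
for i in range(4): cv2.line(g,q[i],q[(i+1)%4],(255,0,0),1)
cv2.imwrite("pics/w6z.png",g)
h=np.clip(raw.astype(float)*2.5,0,255).astype(np.uint8)[150:370,220:430]; h=cv2.resize(h,None,fx=2.7,fy=2.7)
T=s["tcp_pos"]
ring(h,T,38,T[2]-7.9,(0,0,255),2.7,220,150); ring(h,T,22,T[2]+45.1,(0,255,0),2.7,220,150)
cv2.imwrite("pics/w6h.png",h)
E
```

```text
(no output)
```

View pics/w6z.png

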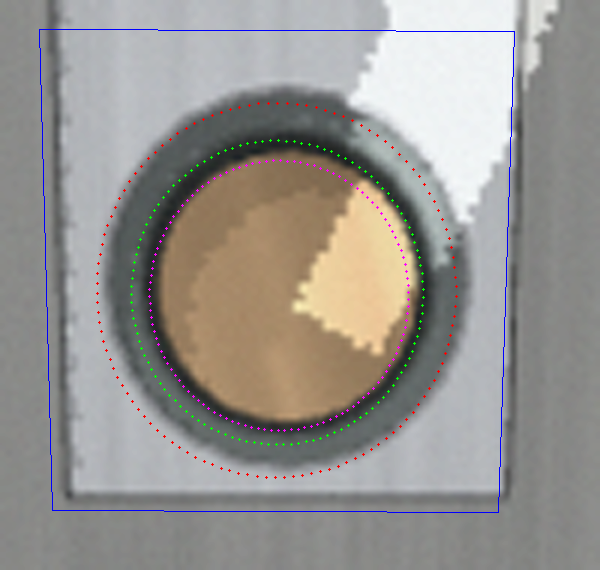

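View pics/w6h.png

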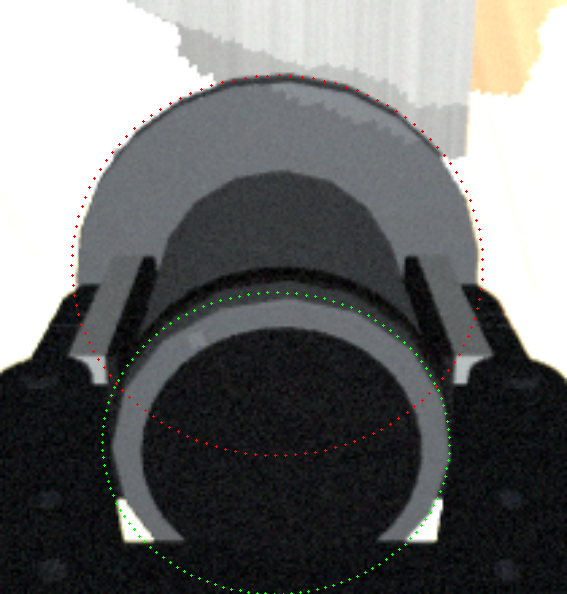

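```bash
python3 - <<'E'
from h import *
from scipy.optimize import least_squares
s=robot.get_state(); im=robot.get_image("wrist"); c=cam(im,s)
raw=cv2.GaussianBlur(cv2.cvtColor(im["frame"],cv2.COLOR_BGR2GRAY),(3,3),0).astype(float)
T=s["tcp_pos"]; M=R.from_quat(s["tool_rot"]).as_matrix(); X=M[:,2]*[1,1,0]; Y=-M[:,0]*[1,1,0]
cc=proj(c,[T[0],T[1],T[2]-7.9]); print(cc)
pts=[]
for a in np.radians(np.arange(-170,-9,4)):
    d=np.array([np.cos(a),np.sin(a)]); rr=np.arange(66,86,.25)
    p=cc+rr[:,None]*d; v=cv2.remap(raw.astype(np.float32),p[:,0].astype(np.float32),p[:,1].astype(np.float32),cv2.INTER_LINEAR).ravel()
    g=np.gradient(v); i=g.argmax()
    if g[i]>1.5: pts.append(p[i])
pts=np.array(pts); print(len(pts))
k=np.arange(0,2*np.pi,.02)
def res(u,zfix=None):
    z=T[2]-7.9+u[2]
    ring=np.array([proj(c,T+X*(u[0]+38*np.cos(t))+Y*(u[1]+38*np.sin(t))-[0,0,7.9-u[2]]) for t in k])
    return np.linalg.norm(pts[:,None]-ring[None],axis=2).min(1)
sol=least_squares(res,[0,0,0],loss="soft_l1",diff_step=1e-2,x_scale=[1,1,1]);
from scipy.optimize import minimize
m=minimize(lambda u:np.minimum(res(u),2).sum(),[0,0,-2],method="Nelder-Mead",options=dict(xatol=.02,fatol=.01)); print(m.x,m.fun/len(pts))
m=minimize(lambda u:np.minimum(res([u[0],u[1],0]),2).sum(),[0,0],method="Nelder-Mead"); print(m.x,m.fun/len(pts))
E
```

```text
[322.23227597 252.36711605]
41
[ 0.5011625  -0.42472864 -2.56034867] 0.8013941303187047
[ 0.39894113 -0.16137679] 0.9508039699750339
```

>>> step_arm([
  [[0.03,0.12,0],[0,0,0]],
  [[0.1,0.3,0],[0,0,0]],
  [[0.1,0.35,0],[0,0,0]],
  [[0.1,0.35,0],[0,0,0]],
  [[0.1,0.3,0],[0,0,0]],
  [[0.07,0.2,0],[0,0,0]],
  [[0.03,0.1,0],[0,0,0]],
  [[0,0,-0.2],[0,0,0]],
  [[0,0,-0.4],[0,0,0]],
  [[0,0,-0.4],[0,0,0]],
  [[0,0,-0.2],[0,0,0]],
  [[0,0,-0.1],[0,0,0]],
  [[0,0,0],[0,0,0]],
  [[0,0,0],[0,0,0]],
  [[0,0,0],[0,0,0]],
  [[0,0,0],[0,0,0]],
])

```text
time_s: 24.5
tcp_pos: [496.2, -174.8, 127.9]
tool_rot: [0.418, -0.57, 0.571, -0.418]
contact_force: [-0.1, -0.3, -1.8]
opening: 42.7
```

```bash
python3 - <<'E'
from h import *
s=robot.get_state(); im=robot.get_image("wrist"); c=cam(im,s)
print(s["tcp_pos"],s["time_s"],s["contact_force"])
cv2.imwrite("pics/w7.png",im["frame"])
im=robot.get_image("side");cv2.imwrite("pics/s7.png",cv2.resize(im["frame"][100:230,290:420],None,fx=4.5,fy=4.5,interpolation=cv2.INTER_CUBIC))
E
```

```text
[ 496.1632734  -174.80538351  127.94349696] 24.5 [-0.0509932  -0.29450493 -1.76803548]
```

View pics/s7.png

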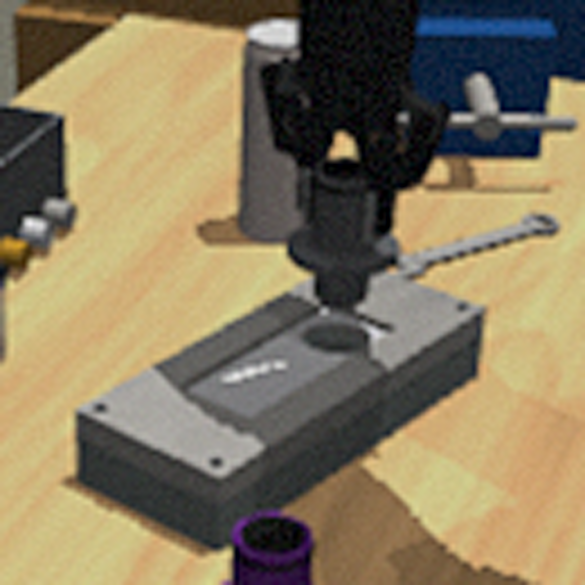

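>>> step_arm([
  [[-0.006,0.016,-0.1],[0,0,0]],
  [[-0.006,0.016,-0.2],[0,0,0]],
  [[0,0,-0.25],[0,0,0]],
  [[0,0,-0.15],[0,0,0]],
  [[0,0,-0.1],[0,0,0]],
  [[0,0,-0.03],[0,0,0]],
  [[0,0,0],[0,0,0]],
  [[0,0,0],[0,0,0]],
  [[0,0,0],[0,0,0]],
])

```text
time_s: 25.35
tcp_pos: [495.6, -173.4, 94.4]
tool_rot: [0.418, -0.57, 0.571, -0.418]
contact_force: [0.0, 0.0, -1.9]
opening: 43.2
```

>>> step_arm([
  [[0,0,-0.025],[0,0,0]],
  [[0,0,-0.025],[0,0,0]],
  [[0,0,-0.025],[0,0,0]],
  [[0,0,-0.025],[0,0,0]],
  [[0,0,-0.025],[0,0,0]],
  [[0,0,-0.025],[0,0,0]],
  [[0,0,0],[0,0,0]],
])

```text
time_s: 25.93
tcp_pos: [495.3, -173.2, 87.8]
tool_rot: [-0.418, 0.571, -0.57, 0.418]
contact_force: [-0.3, 0.3, -0.4]
opening: 42.6
```

>>> step_arm([
  [[0,0,-0.025],[0,0,0]],
  [[0,0,-0.025],[0,0,0]],
  [[0,0,-0.025],[0,0,0]],
  [[0,0,-0.025],[0,0,0]],
  [[0,0,0],[0,0,0]],
])

```text
time_s: 26.35
tcp_pos: [495.3, -173.2, 83.8]
tool_rot: [-0.418, 0.571, -0.57, 0.418]
contact_force: [-0.0, 0.2, -1.4]
opening: 42.9
```

>>> step_arm([
  [[0,0,-0.02],[0,0,0]],
  [[0,0,-0.02],[0,0,0]],
  [[0,0,-0.02],[0,0,0]],
  [[0,0,0],[0,0,0]],
])

```text
time_s: 26.68
tcp_pos: [495.3, -173.3, 81.5]
tool_rot: [-0.418, 0.57, -0.57, 0.418]
contact_force: [-0.4, -0.5, -1.8]
opening: 42.9
```

>>> step_arm([
  [[0,0,-0.02],[0,0,0]],
  [[0,0,-0.02],[0,0,0]],
  [[0,0,-0.02],[0,0,0]],
  [[0,0,-0.02],[0,0,0]],
  [[0,0,-0.02],[0,0,0]],
  [[0,0,0],[0,0,0]],
])

```text
time_s: 27.18
tcp_pos: [495.3, -173.2, 77.5]
tool_rot: [-0.418, 0.57, -0.57, 0.418]
contact_force: [-0.2, 0.8, -0.6]
opening: 43.2
```

>>> step_arm([
  [[0,0,-0.015],[0,0,0]],
  [[0,0,-0.015],[0,0,0]],
  [[0,0,-0.015],[0,0,0]],
  [[0,0,0],[0,0,0]],
])

```text
time_s: 27.52
tcp_pos: [495.3, -173.3, 75.7]
tool_rot: [-0.418, 0.57, -0.57, 0.418]
contact_force: [-0.9, 1.2, -1.1]
opening: 42.7
```

>>> step_arm([
  [[0,0,-0.015],[0,0,0]],
  [[0,0,-0.015],[0,0,0]],
  [[0,0,-0.015],[0,0,0]],
  [[0,0,0],[0,0,0]],
])

```text
time_s: 27.85
tcp_pos: [495.3, -173.3, 73.9]
tool_rot: [-0.418, 0.57, -0.57, 0.418]
contact_force: [0.0, 0.6, -1.8]
opening: 42.7
```

>>> step_arm([
  [[0,0,-0.01],[0,0,0]],
  [[0,0,-0.01],[0,0,0]],
  [[0,0,-0.01],[0,0,0]],
  [[0,0,0],[0,0,0]],
])

```text
time_s: 28.18
tcp_pos: [495.4, -173.3, 72.8]
tool_rot: [-0.418, 0.57, -0.57, 0.418]
contact_force: [-0.1, 0.8, -1.8]
opening: 42.8
```

>>> step_arm([
  [[0,0,-0.01],[0,0,0]],
  [[0,0,-0.01],[0,0,0]],
  [[0,0,0],[0,0,0]],
])

```text
time_s: 28.43
tcp_pos: [495.4, -173.3, 72.3]
tool_rot: [0.418, -0.57, 0.57, -0.418]
contact_force: [-0.5, 0.5, 0.3]
opening: 43.0
```

>>> step_arm([
  [[0,0,-0.01],[0,0,0]],
  [[0,0,-0.01],[0,0,0]],
  [[0,0,0],[0,0,0]],
])

```text
time_s: 28.68
tcp_pos: [495.4, -173.3, 72.1]
tool_rot: [0.418, -0.57, 0.57, -0.418]
contact_force: [-5.1, 1.0, 9.6]
opening: 42.7
```

>>> step_arm([
  [[0,0,0],[0,0,0]],
  [[0,0,0],[0,0,0]],
  [[0,0,0],[0,0,0]],
  [[0,0,0],[0,0,0]],
  [[0,0,0],[0,0,0]],
  [[0,0,0],[0,0,0]],
  [[0,0,0],[0,0,0]],
  [[0,0,0],[0,0,0]],
], jaw=85)

```text
time_s: 29.35
tcp_pos: [495.4, -173.3, 71.2]
tool_rot: [-0.418, 0.57, -0.57, 0.418]
contact_force: [-0.4, -0.3, 0.1]
opening: 85.4
```

>>> step_arm([
  [[0,0,0.05],[0,0,0]],
  [[0,0,0.2],[0,0,0]],
  [[0,0,0.4],[0,0,0]],
  [[0,0,0.4],[0,0,0]],
  [[0,0,0.4],[0,0,0]],
  [[0,0,0.4],[0,0,0]],
  [[0,0,0.4],[0,0,0]],
  [[0,0,0.4],[0,0,0]],
  [[0,0,0.4],[0,0,0]],
  [[0,0,0.4],[0,0,0]],
  [[0,0,0.3],[0,0,0]],
  [[-0.2,-0.5,0],[0,0,0]],
  [[-0.2,-0.5,0],[0,0,0]],
  [[-0.2,-0.5,0],[0,0,0]],
  [[-0.2,-0.4,0],[0,0,0]],
  [[0,0,0],[0,0,0]],
  [[0,0,0],[0,0,0]],
  [[0,0,0],[0,0,0]],
])

```text
time_s: 30.85
tcp_pos: [463.6, -248.7, 221.6]
tool_rot: [0.418, -0.57, 0.57, -0.418]
contact_force: [-0.1, -0.0, -0.0]
opening: 85.2
```

```bash
python3 - <<'E'
from h import *
s=robot.get_state(); im=robot.get_image("wrist"); c=cam(im,s)
print(s["tcp_pos"],s["time_s"],s["contact_force"])
f=im["frame"].copy(); p=[496.0,-173.9]
for z,r,col in((64,38,(0,0,255)),(117,22,(0,255,0))):
    for k in range(90):
        a=k*np.pi/45; q=proj(c,[p[0]+r*np.cos(a),p[1]+r*np.sin(a),z]); cv2.circle(f,tuple(int(v) for v in q),0,col,-1)
cv2.imwrite("pics/w8.png",f)
im=robot.get_image("side");t=cam(im);f=im["frame"].copy();f=cv2.resize(f[100:230,290:420],None,fx=4.5,fy=4.5,interpolation=cv2.INTER_CUBIC)
for z,r,col in((64,38,(0,0,255)),(117,22,(0,255,0))):
    for k in range(90):
        a=k*np.pi/45; q=(proj(t,[p[0]+r*np.cos(a),p[1]+r*np.sin(a),z])-[290,100])*4.5; cv2.circle(f,tuple(int(v) for v in q),1,col,-1)
cv2.imwrite("pics/s8.png",f)
im=robot.get_image("top"); cv2.imwrite("pics/t8.png",im["frame"])
E
```

```text
[ 463.58659527 -248.74592924  221.62816784] 30.85 [-0.13386624 -0.01789113 -0.03105377]
```

View pics/w8.png

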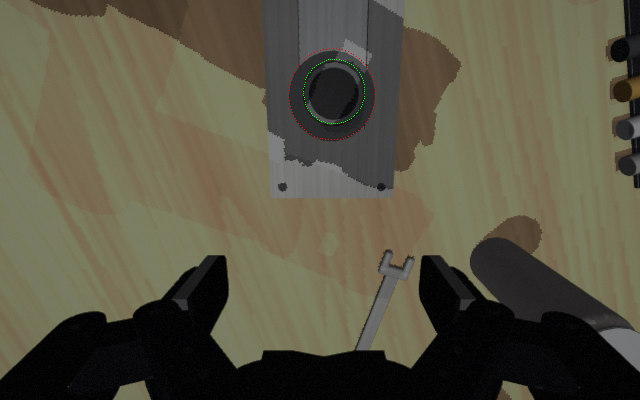

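View pics/s8.png

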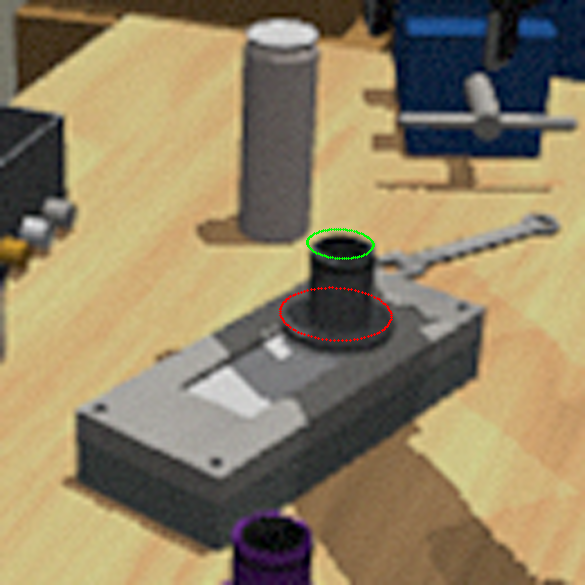

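View pics/t8.png

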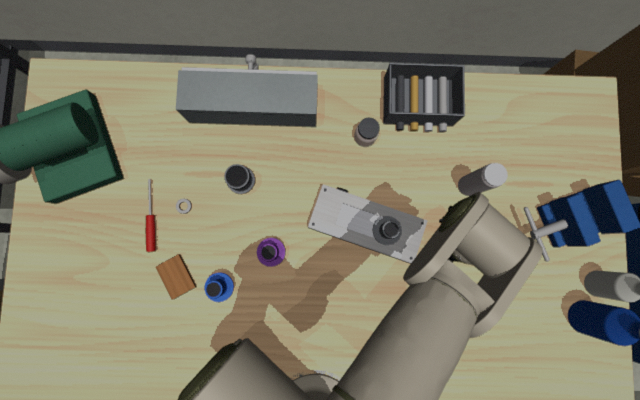

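```bash
python3 - <<'E'
from station import robot
print(robot.close_job())
E
```

```text
the job is handed in; nothing more can be done
None
```

I opened the gate to its stop, plugged the grey narrow-foot adapter into the port, let go, backed the arm away and handed the job in at about 31 s. No verdict is reported.

**Gate:** I dragged the plate with the shut fingertips at about 14–16.5 N. The highest total force I read was about 19.5 N, though I only read it between moves. After about 53 mm the drag force jumped from about 5 to 11 N, which is the stop. In the top picture the plate's hole lay over the port to within about 2 mm.

**Adapter:** It went in with no side contact and seated at a tool height of 72.3 mm, against 71.9 mm expected. The highest seating force I read was about 11 N.

**Last checks:**
- **Seating:** In the wrist picture the flange and neck matched circles drawn for a fully seated, upright adapter at the port position I measured with that camera.
- **Side camera:** It showed the adapter a few millimetres off those circles, by about the same amount at flange and neck. It had been off by a similar amount earlier, so I put this down to its calibration.
- **Bystanders:** They looked unmoved in the final top picture. The wrench is partly hidden by the arm there, but it shows in place in the other two views.
- **Release:** The contact force was zero after the arm moved away.

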